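# Snap the round craft box shut

## Robot

A 7-joint arm with a two-finger parallel gripper is mounted at the origin on a cart in front of the work surface, level with it; the furniture and walls round the work are solid. World frame = base frame: x ahead of the robot, y to its left, z up, the work surface at z = 0. Lengths are in mm, angles in rad, forces in N, time in s.
With the tool pointing down it reaches from about 425 to 1025 mm from the base axis. Payload 3.6 kg.
Tool frame: the origin (TCP) lies midway between the tips of the shut fingers; the grasp point (between the pads) lies r.grip_point_offset behind it (r.grip_point_offset is the distance from the TCP to the grasp point, in mm); z points along the fingers, y is the line along which they close (so a half turn about z gives the same grasp; the last joint's range is limited). The gripper opens to 85 mm and grips with 20 to 120 N. Pads are 22 mm wide; open, the fingers measure 114 mm over their backs; the gripper's body (76 mm by 85 mm) begins 54 mm behind the grasp point. The pads swing forward as they close: fully open they stand 13 mm farther back than shut.
Start: joints at [1.024, 0.591, 0.048, 1.609, -0.033, 0.943, -0.034], TCP at [317.179, -651.941, 231.302] pointing down, gripper open.
Joint ranges: [-2.69, 2.69], [-0.47, 2.24], [-1.27, 1.36], [0.19, 2.51], [-1.53, 4.68], [0.08, 2.07], [-3.09, 3.09]. Speed limits (rad/s): [2.57, 2.57, 3.14, 3.14, 3.14, 3.14, 3.14].

## Interface

Orientations are given as a unit quaternion [w, x, y, z].
In Python, from station import r gives the robot as it stands. The module is installed in compiled form; this text tells all that it offers. Calls block until the motion is done:
- r.reach(position, orientation): joint-space move of the TCP to a pose.
- r.movel(position, vel=150, rot=None, max_force=None): straight line of the TCP; rot=None keeps the orientation; vel is the mean speed in mm/s. With max_force (N) it stops when the force on the tool has changed by that much, and returns True; else False.
- r.movej(angles): joint-space move.
- r.release() and r.close(strength=None): open the fingers fully, or close them until they stop; strength is the grip in N (None keeps the last).
- r.pause(seconds).
- r.ik(position, orientation): joint angles nearest the present ones, or None.
- r.read_state(): the state.
- r.read_camera(name): name is "scene" or "top" or "wrist"; returns the picture (480x640x3 uint8, red, green, blue); there is no depth.
- r.camera_info(name): a dict with "fx", "fy", "cx", "cy" (pixels), "extrinsics" (4x4, takes a point from world to camera coordinates); the wrist camera has in their place "tool_from_camera" (4x4, takes a point from camera to tool coordinates, whose origin is the TCP and whose axes are the flange's). Camera axes: x right, y down, z forward; pixel columns grow to the right and rows downward; lengths in mm; the calibration is good to about 2 mm. A picture is of the moment at which its call begins: read the wrist's pose just before it. camera_info takes no time and is no camera call.
A pose or a line that the arm cannot do raises r.PlanningError and nothing moves.
- r.hand_in(): hands the job in; it is judged then, once.
The state is a dict: "clock": time; "joints": joint angles; "qd": joint speeds; "joint_torque": joint torques, N m; "tcp_pos": TCP position; "orientation": TCP orientation; "ft_force": force on the tool from outside, world axes, zero at the start; "ft_torque": the same for the moment, N m; "finger_gap": finger opening in mm; "grip_force": force on a finger pad.
Only numpy, scipy, OpenCV 4.12 (cv2) and the standard library are available. Lean on these libraries where they do the work, as an engineer would, in place of code of your own. Each camera call takes 0.05 s, during which the arm holds its last target. There are 200 camera calls.

## Task

The lid of the round wooden box is on but not yet fastened: press the three raised black snap tabs around its rim straight down, one after the other, until every one is fully home against the lid. Leave the square box next to it untouched, as it has still to be filled.

Things in the scene. Friction and masses are not known exactly. Their poses are not given: they have to be found in the camera images.
- round_box: The round box of pale wood, 111 mm across, fixed to the table. Origin: centre of its underside, on the table; z up. Lid top at z = 64 mm. Three black tabs overlie the rim, pads centred 53 mm from its axis at 0 (its +x), +120 and +240 degrees counter-clockwise from above; pads 26 mm radially x 28 mm along the rim, 5.5 mm thick. Pad top: z = 77 to 80 mm raised, 70 mm when home on the lid.
- tab_a (a joint): Snap tab A of the round box, in the direction of the box's own +x axis. Its joint value is how far it has been pressed straight down: 0 = raised, 0.010 m = fully home at a hard stop. Starts between 0 and 0.003. It is a tight fit that resists with about 5 N all the way down and stays wherever it is left, so it must be pushed on to the stop.
- tab_b (a joint): Snap tab B of the round box, 120 degrees counter-clockwise from tab A seen from above. Its joint value is how far it has been pressed straight down: 0 = raised, 0.010 m = fully home at a hard stop. Starts between 0 and 0.003. It is a tight fit that resists with about 5 N all the way down and stays wherever it is left, so it must be pushed on to the stop.
- tab_c (a joint): Snap tab C of the round box, 240 degrees counter-clockwise from tab A seen from above. Its joint value is how far it has been pressed straight down: 0 = raised, 0.010 m = fully home at a hard stop. Starts between 0 and 0.003. It is a tight fit that resists with about 5 N all the way down and stays wherever it is left, so it must be pushed on to the stop.
- square_box: The square box of the same wood and height, 111 x 111 mm, with four such tabs, one in the middle of each side, reaching 66 mm from its centre, tops at z = 80 mm. Fixed to the table beside the round one, to its left or right; not to be touched. Origin: centre of its underside, on the table; z up.

How it is judged (in metres and radians):
At the end, for the whole second after the job is handed in: All three tabs of the round box are pressed at least 8 of their 10 mm and stay down (value of joint each of tab_a, tab_b, tab_c above 0.008 m); the robot touches nothing.
It fails at once if the robot pushes on the square box or its tabs (more than 3 N) (contact force between square_box and the fingers above 3 N or contact force between square_box and the arm above 3 N).
It also fails if it takes over 32 s, if anything falls off the work surface, if the arm or the gripper's body presses on something with over 40 N, if the wrist force passes 120 N, or if a joint passes its speed limit or range.

## Working session

There is one attempt and no reset: what is moved stays moved. The work goes in short steps, each a Python script; the robot and the scene stay as the last script left them, time stands still between calls to the robot, and variables do not carry over. Pictures are saved under pics/ and viewed, at most 10 in all, crops included, and the job is handed in when it is done.

```bash
mkdir -p pics; python3 - <<'E'
from station import r
import cv2,numpy as np
for n in("scene","top"):
    im=r.read_camera(n); cv2.imwrite(f"pics/{n}.png",im[:,:,::-1])
    i=r.camera_info(n); print(n,i["fx"],i["cx"],i["cy"],np.round(i["extrinsics"],3).tolist())
print(np.round(r.camera_info("wrist")["tool_from_camera"],3).tolist(),r.grip_point_offset)
s=r.read_state();print(s["clock"],s["orientation"],s["tcp_pos"])
E
```

```text
scene 616.812282121648 314.21321227483435 243.7048921559974 [[-0.764, -0.646, 0.005, 455.68], [-0.554, 0.651, -0.519, 314.202], [0.332, -0.399, -0.855, 897.369], [0.0, 0.0, 0.0, 1.0]]
top 500.98473044302887 328.22784171852163 240.70872765961505 [[-0.004, -0.999, 0.045, 41.051], [-0.985, -0.004, -0.174, 563.28], [0.174, -0.045, -0.984, 828.343], [0.0, 0.0, 0.0, 1.0]]
[[-0.001, -0.951, -0.31, 78.625], [1.0, -0.0, -0.002, -1.273], [0.002, -0.31, 0.951, -142.952], [0.0, 0.0, 0.0, 1.0]] 18.700000000000003
0.1 [-9.79242735e-04  9.74467244e-01  2.24527399e-01 -2.79652943e-04] [ 316.88946757 -651.2626086   230.23285904]
```

View pics/top.png

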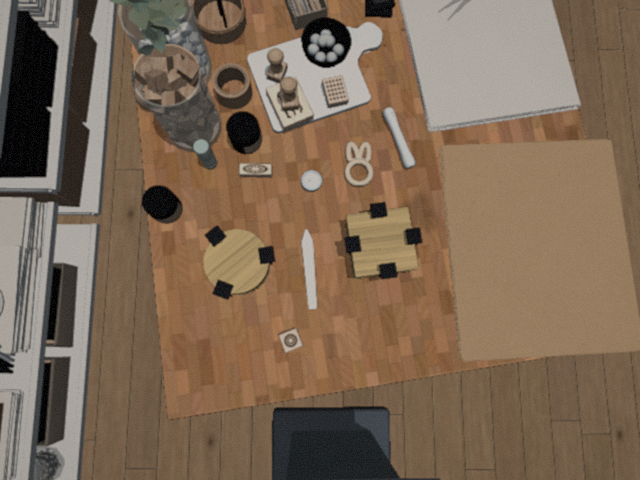

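View pics/scene.png

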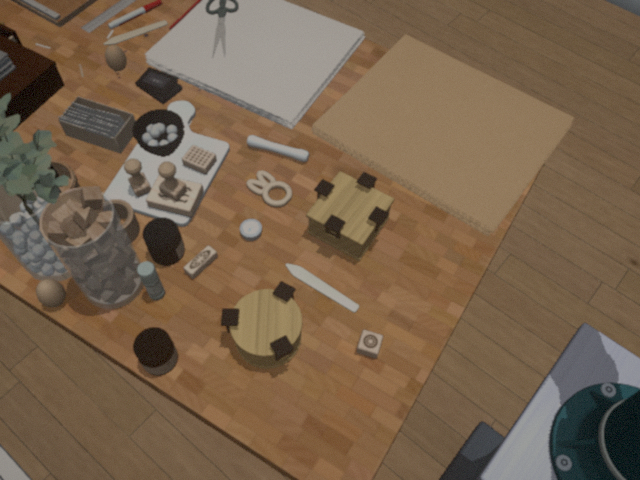

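The top view shows the round box at about (237,262), with tabs near (215,236), (267,255) and (223,289). The square box is at (382,242), to its right. The scene view shows the round box's tabs near (231,317), (285,292) and (283,347). Next I'll locate the tabs by dark mask, casting rays to z≈78 mm from both views.

```bash
cat > h.py <<'E'
import cv2,numpy as np
def ray(info,E,uv,z):
    """pixel -> world point on plane z; E world->camera"""
    d=E[:3,:3].T@np.array([(uv[0]-info["cx"])/info["fx"],(uv[1]-info["cy"])/info["fy"],1])
    c=-E[:3,:3].T@E[:3,3]
    return c+d*(z-c[2])/d[2]
def dark(im,near,thr=45,rad=30,amin=80):
    m=(im.max(2)<thr).astype(np.uint8)
    n,l,s,c=cv2.connectedComponentsWithStats(m)
    k=[i for i in range(1,n) if s[i,4]>amin and np.hypot(*(c[i]-near))<rad]
    k.sort(key=lambda i:np.hypot(*(c[i]-near)))
    return (c[k[0]],s[k[0]]) if k else None
E
python3 - <<'E'
from station import r
from h import *
P={"top":[(215,236),(267,255),(223,289)],"scene":[(231,317),(285,292),(283,347)]}
for n in P:
    im=cv2.imread(f"pics/{n}.png");i=r.camera_info(n);E=np.array(i["extrinsics"]);W=[]
    for p in P[n]:
        c,s=dark(im,p,rad=12); w=ray(i,E,c,77);W.append(w);print(n,c.round(1),s[2:],w.round(1))
    W=np.array(W);c=W.mean(0);d=(W-c)[:,:2];print("centre",c.round(1),np.hypot(*d.T).round(1),np.degrees(np.arctan2(d[:,1],d[:,0])).round(1))
E
```

```text
top [215.  235.5] [ 19  20 207] [566.4 232.5  77. ]
top [266.3 254.6] [ 15  17 201] [534.2 146.3  77. ]
top [222.6 289.2] [ 18  17 210] [476.3 216.9  77. ]
centre [525.6 198.6  77. ] [53.  53.  52.6] [ 39.7 -80.7 159.6]Traceback (most recent call last):
  File "<stdin>", line 7, in <module>
TypeError: cannot unpack non-iterable NoneType object
```

Tabs in the top view fit a circle of radius 53 mm spaced 120° apart, as they should, with the centre at about (525.6, 198.6). Next I move over the box and check with the wrist camera.

```bash
python3 - <<'E'
from station import r
from h import *
from scipy.spatial.transform import Rotation as R
q=None
for yaw in (20,0,40,-20,60):   # tool x axis heading
    a=np.radians(yaw)/2; o=[0,np.cos(a),np.sin(a),0]
    js=[r.ik([x,y,z],o) for x,y,z in[(500,195,230),(566,232,64),(534,146,64),(476,217,64)]]
    print(yaw,[None if j is None else np.round(j,2).tolist() for j in js][:1],all(j is not None for j in js))
    if q is None and all(j is not None for j in js): q=o
r.release
r.reach([500,195,230],q); r.close()
s=r.read_state(); im=r.read_camera("wrist"); cv2.imwrite("pics/w1.png",im[:,:,::-1])
print(s["clock"],s["tcp_pos"],q,s["finger_gap"],s["ft_force"])
np.savez("w1",p=s["tcp_pos"],q=s["orientation"])
E
```

```text
20 [[-0.2, 0.37, -0.33, 2.02, 0.17, 0.77, -1.85]] True
0 [[-0.28, 0.37, -0.23, 2.03, 0.12, 0.76, -2.15]] True
40 [[-0.13, 0.38, -0.43, 2.02, 0.22, 0.78, -1.56]] True
-20 [[-0.34, 0.36, -0.15, 2.03, 0.07, 0.76, -2.45]] True
60 [[-0.08, 0.39, -0.49, 2.02, 0.26, 0.79, -1.24]] True
3.9083 [499.97369978 195.05036607 230.0197653 ] [0, np.float64(0.984807753012208), np.float64(0.17364817766693033), 0] 0.27259057598859904 [ 0.03448209  0.10134358 -0.62262605]
```

View pics/w1.png

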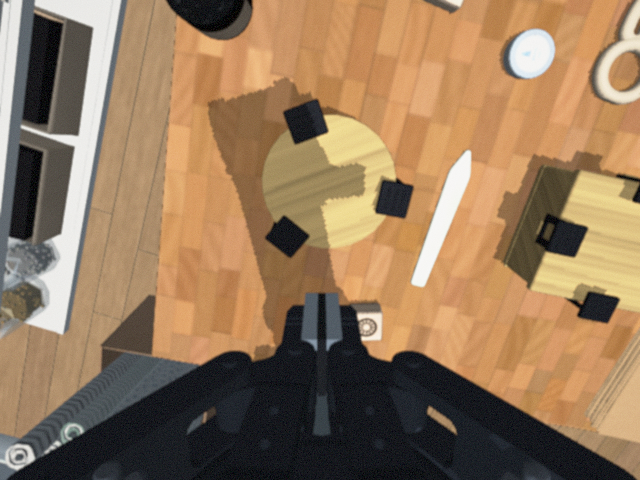

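The wrist view shows the round box's tabs at about (306,121), (394,199) and (288,236). The shut fingertips are at (322,295), and the square box is well off to the right. I'll refine the tab positions from this view, then press.

```bash
python3 - <<'E'
from station import r
from h import *
from scipy.spatial.transform import Rotation as R
i=r.camera_info("wrist"); d=np.load("w1.npz"); T=np.eye(4)
T[:3,:3]=R.from_quat(d["q"],scalar_first=True).as_matrix(); T[:3,3]=d["p"]
E=np.linalg.inv(T@np.array(i["tool_from_camera"])); im=cv2.imread("pics/w1.png")
W=[]
for p in[(306,121),(394,199),(288,236)]:
    c,s=dark(im,p,rad=15); W.append(ray(i,E,c,77)); print(c.round(1),s[2:],W[-1].round(1))
W=np.array(W);c=W.mean(0);v=(W-c)[:,:2];print("centre",c.round(1),np.hypot(*v.T).round(1),np.degrees(np.arctan2(v[:,1],v[:,0])).round(1))
E
```

```text
[300.9 123.1] [ 35  40 843] [562.4 236.   77. ]
[394.7 197.6] [ 36  37 419] [534.2 147.2  77. ]
[286.6 236.2] [ 42  40 906] [474.1 218.   77. ]
centre [523.6 200.4  77. ] [52.6 54.2 52.5] [ 42.5 -78.7 160.4]
```

The wrist and top views agree to within about 3 mm, so I'll use their mean and press each tab with a force guard.

```bash
python3 - <<'E'
from station import r
import numpy as np
c=np.array([524.8,199.4])
for n,a in enumerate(np.radians([160.3,40.3,-79.7])):
    x,y=c+53*np.array([np.cos(a),np.sin(a)])
    if n==0: r.movel([x,y,130],vel=250)
    r.movel([x,y,100],vel=150); r.movel([x,y,84],vel=80)
    hit=r.movel([x,y,66],vel=20,max_force=22)
    s=r.read_state(); print(hit,s["tcp_pos"].round(1),s["ft_force"].round(1),round(s["clock"],1))
    r.movel([x,y,100],vel=150)
r.movel([500,195,230],vel=250)
s=r.read_state(); im=r.read_camera("wrist")
__import__("cv2").imwrite("pics/w2.png",im[:,:,::-1]); print(s["clock"],s["ft_force"].round(1))
E
```

```text
True [475.3 217.5  70.1] [-1.6 -0.9  7.8] 6.0
True [565.6 233.8  70.1] [-0.8 -0.2  5.6] 8.1
True [534.6 147.3  70.1] [-0.8 -0.2  7. ] 10.3
11.3917 [-0.3  0.6 -0.4]
```

View pics/w2.png

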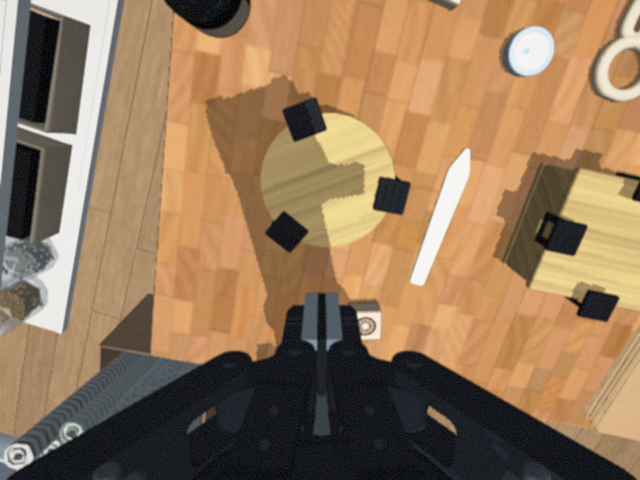

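All three presses stopped on the hard stop at z = 70.1 mm (home is 70). The picture shows all three tabs down at about (304,119), (392,195) and (287,232), with the arm clear and the square box untouched.

```bash
python3 -c "
from station import r
print(r.hand_in())"
```

```text
the job is handed in; nothing more can be done
None
```

I pressed all three round-box tabs onto their hard stops (fingertips stopped at z = 70.1 mm each), kept the arm clear of the square box, and handed the job in with the clock at about 11.4 s; no verdict was returned.

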